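# Slide the tall glass vase into the height gauge's corner

## Task

Push the tall amber glass vase across the bench, low enough on its body that it slides upright without tipping, gently into the inside corner of the blue height gauge until it rests against both fences. It must only be pushed, never gripped or lifted, and stay standing; leave the green vase, the flower pot, the plaster rosette, the cup and the gauge alone and take the hand away at the end.

Things in the scene. Friction and masses are not known exactly. Their poses are not given: they have to be found in the camera images.
- amber_vase: The work: tall bottle-shaped closed amber glass vase, 230 high, round, 0.35 to 0.65 kg. Straight cylinder 60 in diameter up to 80 above the bench, then narrowing to a 26 neck at 205 and a 36 lip. Origin: centre of its underside, on the bench; z up. Pushed higher than about 40 above the bench it may tip instead of sliding (friction about 0.5 to 0.7). Fragile: stays whole up to 30 N.
- gauge: Fixed height gauge: two blue fences 15 thick, 30 high meet at a right angle. Origin: the inside corner at bench level; z up. The inner faces are the plane x = 0, from the corner to y = -120, and the plane y = 0, from the corner to x = -120. The bay between them is the quarter of negative x and y, open to the bench with no step; steel column (28 across, 265 high) outside at (20, 70).
- green_vase: Bystander: same shape and size as the amber vase, green glass, loose. Origin: centre of its underside.
- pot: Bystander: loose terracotta flower pot, 84 in diameter, 72 high, origin centre of its underside.
- rosette: Bystander: loose white plaster rosette casting, 82 in diameter, 46 high, origin centre of its underside.
- cup: Bystander: loose blue ceramic cup, 72 in diameter, 75 high, origin centre of its underside.
- seat (a point): Point at bench level in the gauge's bay, 30 from both fences: where the centre of the vase's underside is when it rests against both. Its axes are the gauge's.
There are look-alikes about, which are no part of the job. Several things look just like the amber_vase: the one meant starts farthest to the robot's right.

How it is judged:
By the outcome, as a careful person would: the job done as asked, in the order asked, and still so for the second after the job is handed in, with the robot touching nothing.
It also fails if it takes over 53 s, if anything falls off the work surface, if the arm or the gripper's body presses on something with over 40 N, if the wrist force passes 120 N, or if a joint passes its speed limit or range.

## Robot

A 6-joint arm with a two-finger parallel gripper is mounted at the origin on the work surface. World frame = base frame: x ahead of the robot, y to its left, z up, the work surface at z = 0. Lengths are in mm, angles in degrees, forces in N, time in s.
With the tool pointing down it reaches from about 350 to 850 mm from the base axis. Payload 8.1 kg.
Tool frame: the origin (TCP) lies at the very end of the fingers, on their centre line; the grasp point (between the pads) lies 19 mm behind it; x points along the fingers, y is the direction in which the jaws open and shut, and the axes are right-handed (so a half turn about x gives the same grasp; the last joint's range is limited). The gripper opens to 85 mm and grips with 20 to 120 N. Pads are 22 mm wide; open, the fingers measure 114 mm over their backs; the gripper's body (76 mm by 85 mm) begins 54 mm behind the grasp point. The pads swing forward as they close: fully open they stand 13 mm farther back than shut.
Start: joints at [-80.18, 7.471, 85.268, -0, 87.261, -4.893], TCP at [152.412, -580.324, 231.292] pointing down, gripper open.
Joint ranges: [-169.43, 169.43], [-51.17, 129.36], [1.28, 143.12], [-76.62, 256.62], [0, 156.53], [-152.29, 152.29]. Speed limits (degrees/s): [136.94, 136.94, 159.86, 180, 180, 180].

## Interface

Orientations are given as [roll, pitch, yaw] about the fixed x, y, z axes, in that order (R = Rz(yaw) Ry(pitch) Rx(roll)).
In Python, from bench import sensors, snapshot, r gives the robot as it stands. The module is installed in compiled form; this text tells all that it offers.
- The arm moves only by the tool drive_tool, never from a script. Its argument "moves" is one flat list of numbers, 6 for each row, row after row: the shift along the tool's x, y, z in cm, then the turn, a rotation vector about the tool's x, y, z in degrees. In form: [tx, ty, tz, wx, wy, wz, tx, ty, tz, wx, wy, wz, ...]. A call has 1 to 20 rows; each row shifts and turns the commanded pose from where the row before left it, along the tool's axes as they then stand; what a row does not reach is not made up. A row lasts 1/12 s, in which the tool goes at most 41.7 mm and 7.16 degrees, less where a joint would pass 70% of its speed; a pose out of reach is approached as far as the arm can. A call with a gripper value outside its range is refused whole. "hand" is the finger opening in cm, from 0 to 8.54, set as the call begins (left out, the last holds). The fingers move at their own pace and stop on an object; "grip_force" is the grip in N (left out, the last holds). Time passes only in rows, so rows that do not move let the fingers close. It gives the time, the measured TCP pose, the force and the opening at its end, in the units of the state.
- sensors.sense(): the state, without advancing time (a new reading comes with each control period).
- snapshot(name): name is "side" or "top" or "wrist"; returns a dict with "image" (420x560x3 uint8, red, green, blue), "z_map" (420x560 float32, mm along the optical axis (not along the pixel's ray), 0 where there is no reading), "camera_matrix" (3x3 intrinsics, pixels), "eye" and "orientation" of the camera in the world; the wrist camera has in their place "mount" (4x4, takes a point from camera to tool coordinates, whose origin is the TCP and whose axes are the tool frame's). Camera axes: x right, y down, z forward; pixel columns grow to the right and rows downward; lengths in mm; the calibration is good to about 2 mm. A picture is of the moment at which its call begins: read the wrist's pose just before it.
- r.hand_in(): hands the job in, once; it reports no verdict.
The state is a dict: "time": time; "joint_pos": joint angles; "qd": joint speeds; "joint_efforts": joint torques, N m; "tool_pos": TCP position; "tcp_rot": TCP orientation; "ft_force": force on the tool from outside, world axes, zero at the start; "wrist_torque": the same for the moment, N m; "finger_gap": finger opening in mm.
Only numpy, scipy, OpenCV 4.12 (cv2) and the standard library are available. Lean on these libraries where they do the work, as an engineer would, in place of code of your own. Each camera call takes 0.05 s, during which the arm holds its last target.

## Working session

There is one attempt and no reset: what is moved stays moved. The work goes in short steps, Python scripts to look and compute and a tool call to move; the robot and the scene stay as the last step left them, time stands still between calls to the robot, and variables do not carry over. Pictures are saved under pics/ and viewed, and the job is handed in when it is done.

Besides the shell and the picture viewer there is one more tool, called after ">>>" by a JSON object that holds its "name" and its "arguments", one argument or row to a line. drive_tool: Moves the arm, as the interface text tells. Its arguments: {"type":"object","properties":{"moves":{"type":"array","items":{"type":"number"}},"hand":{"type":"number"},"grip_force":{"type":"number"}},"required":["moves"]}

```bash
mkdir -p pics; python3 - <<'E'
from bench import sensors, snapshot, r
import cv2,pickle
s=sensors.sense();print(s)
for n in ("top","side"):
    d=snapshot(n);pickle.dump(d,open(n+'.pkl','wb'));cv2.imwrite(f'pics/{n}0.png',d['image'][:,:,::-1]);print(d['camera_matrix'],d['eye'],d['orientation'])
E
```

```text
{'time': 0.0, 'joint_pos': array([-8.01795298e+01,  7.51498741e+00,  8.53293482e+01,  3.73564223e-04,
        8.72614030e+01, -4.88992987e+00]), 'qd': array([-0.05096262,  0.11383656,  0.11646935,  0.06337227,  0.00356776,
        0.02253084]), 'joint_efforts': array([ 1.42938472e-03, -5.69409406e+01, -5.00546873e+01, -2.94092579e-04,
        1.45803590e-02, -6.41848533e-05]), 'tool_pos': array([ 152.32190066, -579.77637359,  230.24502815]), 'tcp_rot': array([-95.09210013,  89.8942607 ,  99.61828178]), 'ft_force': array([ 0.71326235, -0.501621  ,  0.60157129]), 'wrist_torque': array([ 0.01977713, -0.030076  , -0.02629363]), 'finger_gap': 85.52835272476942}
[[397.09086012   0.         280.23955943]
 [  0.         397.09086012 208.40173125]
 [  0.           0.           1.        ]] [373.16674446  36.82721583 905.05418611] [-167.48933039    0.3620598   -87.47226428]
[[479.47098437   0.         281.68054756]
 [  0.         479.47098437 205.2305663 ]
 [  0.           0.           1.        ]] [508.94764083 716.9611731  767.3445508 ] [-136.64080183    0.54750896 -176.85010873]
```

View pics/top0.png

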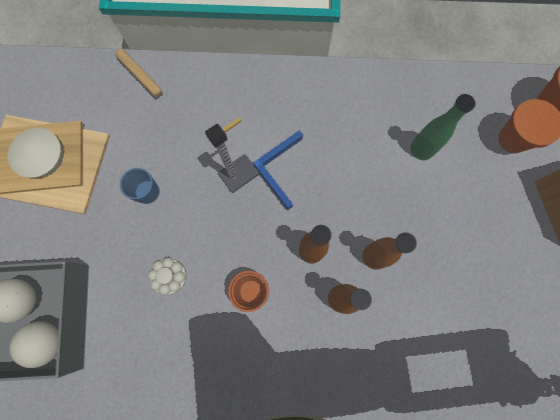

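View pics/side0.png

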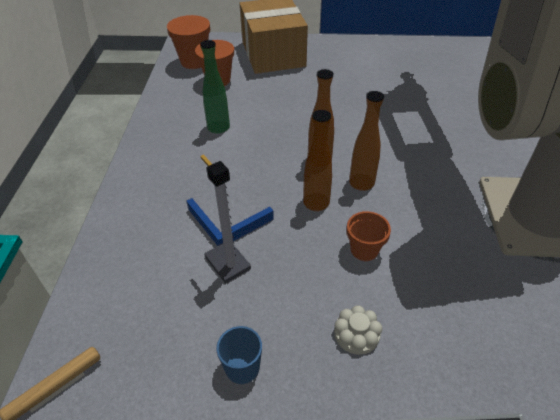

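Top picture: the amber bottles have bases near (313,247), (378,255) and (343,297). Gauge corner is near (258,165), with fences running to (300,135) and (290,206), so the bay opens towards image right (-y). Next I'll measure all of these.

```bash
cat >h.py <<'E'
import numpy as np,cv2,pickle
from scipy.spatial.transform import Rotation as Ro
def pts(d,R=None,t=None):
    K=d['camera_matrix'];z=d['z_map'].astype(float)
    v,u=np.mgrid[:z.shape[0],:z.shape[1]]
    c=np.stack([(u-K[0,2])/K[0,0]*z,(v-K[1,2])/K[1,1]*z,z],-1)
    if R is None: R=Ro.from_euler('xyz',d['orientation'],degrees=True).as_matrix();t=np.array(d['eye'])
    p=c@R.T+t; p[z==0]=np.nan
    return p
def circ(P):
    A=np.c_[P[:,:2]*2,np.ones(len(P))];s=np.linalg.lstsq(A,(P[:,:2]**2).sum(1),rcond=None)[0]
    return s[:2],np.sqrt(s[2]+s[0]**2+s[1]**2)
E
python3 - <<'E'
from h import *
for n in('top','side'):
    d=pickle.load(open(n+'.pkl','rb'));p=pts(d);hsv=cv2.cvtColor(d['image'],cv2.COLOR_RGB2HSV)
    print(n,'bench z',np.nanmedian(p[200:220,300:320,2]) )
    M=((p[...,2]>6)&(p[...,0]>250)&(p[...,0]<760)&(abs(p[...,1])<450)).astype(np.uint8)
    k,l,st,c=cv2.connectedComponentsWithStats(M)
    for i in range(1,k):
        if st[i,4]<60: continue
        q=p[l==i];h=np.median(hsv[l==i],0)
        lo=q[(q[:,2]>12)&(q[:,2]<75)]
        out=[]
        if len(lo)>20: c_,r_=circ(lo);out=[c_.round(1),round(r_,1)]
        top=q[q[:,2]>np.nanmax(q[:,2])-6]
        print(i,'px',c[i].round(),st[i,4],'hsv',h,'x',q[:,0].min().round(),q[:,0].max().round(),'y',q[:,1].min().round(),q[:,1].max().round(),'zmax',q[:,2].max().round(),'circ',out,'top',top.mean(0).round(1))
    B=(hsv[...,0]>100)&(hsv[...,0]<125)&(hsv[...,1]>150)&(p[...,2]>20)&(p[...,2]<40)
    q=p[B&(p[...,1]<150)&(p[...,1]>-250)]; print('fence',len(q),q.min(0),q.max(0),np.median(q[:,2]))
    np.save('fence_'+n,q)
E
```

```text
top bench z 0.9003207457369626
1 px [441. 129.] 1702 hsv [70. 71. 74.] x 705.0 759.0 y -307.0 -253.0 zmax 236.0 circ [array([ 735.4, -283.7]), np.float64(29.4)] top [ 735.4 -283.4  233.1]
2 px [249. 162.] 2378 hsv [110.  23. 100.] x 570.0 758.0 y 7.0 201.0 zmax 268.0 circ [array([661.4,  86.9]), np.float64(67.4)] top [643.1 164.8 265.4]
8 px [139. 185.] 927 hsv [105.  88.  99.] x 565.0 635.0 y 330.0 402.0 zmax 80.0 circ [array([599., 365.]), np.float64(31.0)] top [601.3 367.8  75.8]
27 px [315. 244.] 901 hsv [13. 99. 76.] x 449.0 504.0 y -50.0 6.0 zmax 236.0 circ [array([479.2, -23.9]), np.float64(29.7)] top [479.3 -23.6 233.4]
30 px [388. 250.] 1257 hsv [ 12. 101.  77.] x 442.0 499.0 y -189.0 -138.0 zmax 236.0 circ [array([ 472. , -168.4]), np.float64(29.6)] top [ 471.7 -168.   233.4]
34 px [167. 276.] 1092 hsv [ 28.  18. 172.] x 367.0 445.0 y 254.0 333.0 zmax 49.0 circ [array([405.9, 291.9]), np.float64(27.9)] top [406.3 293.7  44.8]
37 px [248. 291.] 1216 hsv [ 10. 139. 137.] x 341.0 422.0 y 67.0 150.0 zmax 77.0 circ [array([381.5, 107.7]), np.float64(34.2)] top [382.7 108.7  73.2
[... 777 characters left out ...]
] 3280 hsv [110.  31.  75.] x 572.0 759.0 y 9.0 206.0 zmax 267.0 circ [array([662.6,  95.9]), np.float64(70.2)] top [644.8 169.8 264.1]
5 px [367. 234.] 1636 hsv [ 10. 166.  71.] x 342.0 425.0 y 67.0 153.0 zmax 76.0 circ [array([384.1, 112.9]), np.float64(35.4)] top [383.6 113.5  71.6]
6 px [357. 330.] 1720 hsv [ 30.  21. 144.] x 369.0 449.0 y 259.0 338.0 zmax 47.0 circ [array([409.1, 301.1]), np.float64(27.7)] top [408.3 297.8  43.2]
7 px [239. 353.] 1788 hsv [105. 128.  60.] x 567.0 638.0 y 333.0 405.0 zmax 79.0 circ [array([601.4, 370.7]), np.float64(31.2)] top [601.4 370.   74.6]
fence 725 [573.72958387  11.42695307  20.02731777] [757.38383413 123.11518543  34.09950933] 29.13079783652654
```

```bash
python3 - <<'E'
from h import *
from scipy.optimize import least_squares
for n in('top','side'):
    q=np.load(f'fence_{n}.npy'); q=q[abs(q[:,2]-np.median(q[:,2]))<3][:,:2]
    # min-area L: fit corner+yaw: points distance to L centre lines (7.5 outside inner faces)
    def f(a):
        c,s=np.cos(a[2]),np.sin(a[2]); g=(q-a[:2])@np.array([[c,-s],[s,c]])
        d1=np.hypot(g[:,0]-7.5,np.maximum(g[:,1]-7.5,0)+np.minimum(g[:,1]+120,0))
        d2=np.hypot(g[:,1]-7.5,np.maximum(g[:,0]-7.5,0)+np.minimum(g[:,0]+120,0))
        return np.minimum(d1,d2)
    best=min((least_squares(f,[645,110,t]) for t in np.radians([0,45,90,135,180,225,270,315])),key=lambda r:r.cost)
    a=best.x;R=np.array([[np.cos(a[2]),-np.sin(a[2])],[np.sin(a[2]),np.cos(a[2])]])
    print(n,a[:2],np.degrees(a[2]),np.sqrt(2*best.cost/len(q)),'seat',a[:2]+R@[-30,-30],'col',a[:2]+R@[20,70],'ends',a[:2]+R@[-120,0],a[:2]+R@[0,-120])
d=pickle.load(open('top.pkl','rb'));cv2.imwrite('pics/crop.png',cv2.resize(d['image'][190:330,270:430,::-1],None,fx=4,fy=4))
E
```

```text
top [671.38235015  98.87952726] 39.06953767405898 3.3599784028037907 seat [666.99879551  56.68018545] col [642.79156395 165.83150216] ends [578.21655726  23.24795293] [747.01392448   5.71373436]
side [673.46279942 103.16431715] 39.09348906565433 4.25016750155231 seat [669.09688577  60.96314657] col [644.84402773 170.10433438] ends [580.32863098  27.49380328] [749.13331329  10.03014871]
```

View pics/crop.png

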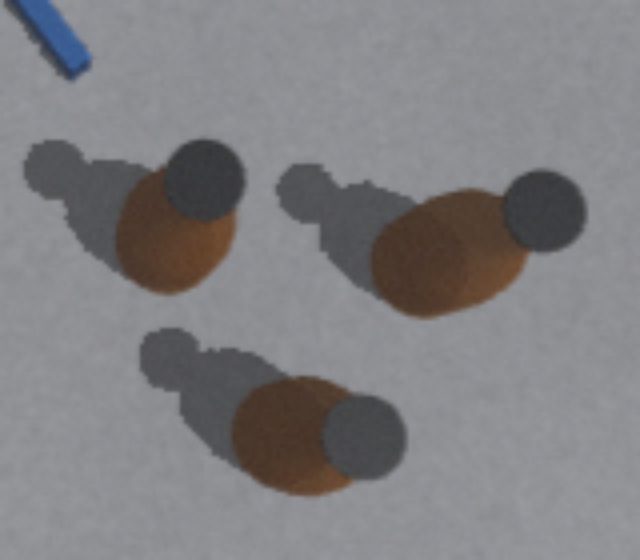

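Amber candidates in the top picture: (314,245) at y=-24, (349,299) at y=-92 and (388,250) at y=-168. The last is farthest to the robot's right, so that's the one I'll push. The crop shows it standing alone at the right.

Plan: tilt the tool about 50° forward and keep the fingers a fixed 46 mm apart. The tips then cradle the cylinder at about 23 mm height while the gripper body stays clear behind.

```bash
cat >>h.py <<'E'
G=np.array([672.4,101.0]);GY=39.08
def g2w(g):
    a=np.radians(GY);return G+np.array([[np.cos(a),-np.sin(a)],[np.sin(a),np.cos(a)]])@np.array(g,float)
def w2g(w):
    a=np.radians(GY);return np.array([[np.cos(a),np.sin(a)],[-np.sin(a),np.cos(a)]])@(np.array(w,float)-G)
def Rt(head,t,sgn):
    h=np.array([np.cos(np.radians(head)),np.sin(np.radians(head)),0]);t=np.radians(t)
    x=np.sin(t)*h-np.cos(t)*np.array([0,0,1.]);y=sgn*np.cross([0,0,1],h);return np.stack([x,y,np.cross(x,y)],1)
def rel(R0,p0,R1,p1): # tool shift (cm, before turning) and rotvec deg
    return (R0.T@(np.array(p1,float)-p0)/10).round(3),Ro.from_matrix(R0.T@R1).as_rotvec(degrees=True).round(2)
def now():
    from bench import sensors
    s=sensors.sense();return Ro.from_euler('xyz',s['tcp_rot'],degrees=True).as_matrix(),s['tool_pos'],s
E
python3 - <<'E'
from h import *
R,p,s=now();print(R.round(3),p)
print('vase g',w2g([473,-166]))
for sg in(1,-1):
    print(sg,rel(R,p,Rt(63,50,sg),[425,-276,200]))
    print(rel(R,p,Rt(63,0,sg),[425,-276,200]))
E
```

```text
[[-0.     0.254 -0.967]
 [ 0.002 -0.967 -0.254]
 [-1.    -0.002 -0.   ]] [ 152.29386178 -579.83149286  230.34560916]
vase g [-323.10564388  -81.5604248 ]
1 (array([  3.075, -22.457, -34.092]), array([121.54, -25.3 , -56.61]))
(array([  3.075, -22.457, -34.092]), array([1.3171e+02, 1.1000e-01, 6.0000e-02]))
-1 (array([  3.075, -22.457, -34.092]), array([-45.15,  46.88, -20.95]))
(array([  3.075, -22.457, -34.092]), array([-48.29,  -0.05,   0.09]))
```

>>> {"name": "drive_tool", "arguments": {
  "moves": [0, -2, -3.1, 0, 0, 0, 0, -2, -3.1, 0, 0, 0, 0, -2, -3.1, 0, 0, 0, 0, -2, -3.1, 0, 0, 0, 0, -2, -3.1, 0, 0, 0, 0, -2, -3.1, 0, 0, 0, 0, -2, -3.1, 0, 0, 0, 0, -2, -3.1, 0, 0, 0, 0, -2, -3.1, 0, 0, 0, 0, -2, -3.1, 0, 0, 0, 0, -2, -3.1, 0, 0, 0, 0, 0, 0, -6, 0, 0, 0, 0, 0, -6, 0, 0, 0, 0, 0, -6, 0, 0, 0, 0, 0, -6, 0, 0, 0, 0, 0, -6, 0, 0, 0, 0, 0, -6, 0, 0, 0, 0, 0, -6, 0, 0, 0, 0, 0, -6, 0, 0],
  "hand": 4.6
}}

```text
time: 1.68
tool_pos: [426.1, -280.7, 230.8]
tcp_rot: [-102.6, 89.9, 140.4]
ft_force: [0.2, -0.3, 0.1]
finger_gap: 46.2
```

>>> {"name": "drive_tool", "arguments": {
  "moves": [0, 0, 0, 0, 5, 0, 0, 0, 0, 0, 5, 0, 0, 0, 0, 0, 5, 0, 0, 0, 0, 0, 5, 0, 0, 0, 0, 0, 5, 0, 0, 0, 0, 0, 5, 0, 0, 0, 0, 0, 5, 0, 0, 0, 0, 0, 5, 0, 0, 0, 0, 0, 5, 0, 0, 0, 0, 0, 5, 0, 0, 0, 0, 0, 0, 0]
}}

```text
time: 2.6
tool_pos: [424.8, -280.8, 228.0]
tcp_rot: [-179.6, 39.5, 62.8]
ft_force: [-0.2, -0.9, -1.3]
finger_gap: 46.0
```

```bash
python3 - <<'E'
from h import *
R,p,s=now();print(s['time'],R.round(3),p,s['joint_pos'].round(1),s['finger_gap'],s['ft_force'])
h=np.array([np.cos(np.radians(63)),np.sin(np.radians(63))])
P=np.array([473,-166])-h*90
print(P,rel(R,p,Rt(63,50,-1),[*P,100]),rel(R,p,Rt(63,50,-1),[*P,15]))
E
```

```text
2.6 [[ 0.352  0.887 -0.298]
 [ 0.686 -0.461 -0.563]
 [-0.637 -0.006 -0.771]] [ 424.77247331 -280.84284568  228.04241194] [-65.7  14.5  91.9  39.  106.3 -38.1] 46.011413643557134 [-0.20784337 -0.859369   -1.28054641]
[ 432.14085502 -246.19058718] (array([10.789, -0.867,  7.703]), array([-0.55, -0.45, -0.13])) (array([16.201, -0.817, 14.258]), array([-0.55, -0.45, -0.13]))
```

>>> {"name": "drive_tool", "arguments": {
  "moves": [1.35, -0.11, 0.96, 0, 0, 0, 1.35, -0.11, 0.96, 0, 0, 0, 1.35, -0.11, 0.96, 0, 0, 0, 1.35, -0.11, 0.96, 0, 0, 0, 1.35, -0.11, 0.96, 0, 0, 0, 1.35, -0.11, 0.96, 0, 0, 0, 1.35, -0.11, 0.96, 0, 0, 0, 1.35, -0.11, 0.96, 0, 0, 0, 0.65, 0, 0.8, 0, 0, 0, 0.65, 0, 0.8, 0, 0, 0, 0.65, 0, 0.8, 0, 0, 0, 0.65, 0, 0.8, 0, 0, 0, 0.65, 0, 0.8, 0, 0, 0, 0.65, 0, 0.8, 0, 0, 0, 0, 0, 0, 0, 0, 0]
}}

```text
time: 3.85
tool_pos: [432.6, -247.2, 39.0]
tcp_rot: [-179.8, 39.9, 62.8]
ft_force: [-0.6, 0.4, -0.4]
finger_gap: 45.7
```

```bash
python3 - <<'E'
from h import *
from bench import snapshot
R,p,s=now();print(s['time'],p,s['finger_gap'],s['ft_force'])
h=np.array([np.cos(np.radians(63)),np.sin(np.radians(63))])
P=np.array([473,-166])-h*90
print(rel(R,p,Rt(63,50,-1),[*P,15]))
for n in('wrist','side'):
    d=snapshot(n);cv2.imwrite(f'pics/{n}1.png',d['image'][:,:,::-1])
    if n=='wrist':
        M=d['mount'];q=pts(d,R@M[:3,:3],R@M[:3,3]+p)
        hsv=cv2.cvtColor(d['image'],cv2.COLOR_RGB2HSV)
        m=(q[...,2]>20)&(q[...,2]<70)&(np.hypot(q[...,0]-473,q[...,1]+166)<50)
        print(m.sum(),circ(q[m]) if m.sum()>20 else '')
E
```

```text
3.85 [ 432.63193075 -247.2350222    39.04348307] 45.68447712853158 [-0.5880316   0.37385382 -0.35568812]
(array([ 1.597, -0.085,  1.799]), array([-0.31, -0.07, -0.13]))
5096 (array([ 473.65412386, -167.08224437]), np.float64(29.608713635803234))
```

View pics/wrist1.png

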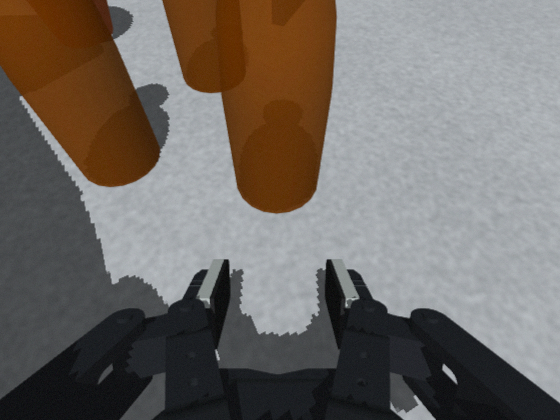

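View pics/side1.png

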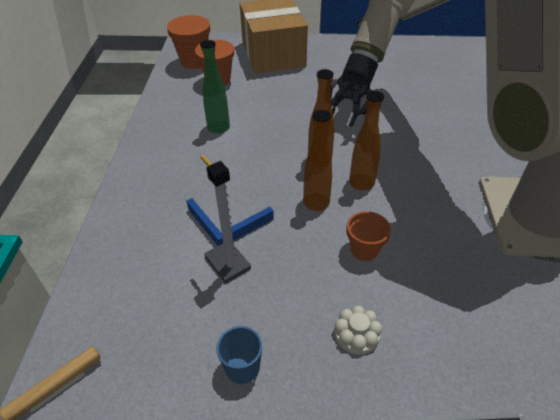

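Wrist view: the target bottle is centred between the fingers, base near (277,205). The finger linkages spread wide, at (110,310) and (440,310), so I'll measure how far they extend.

```bash
python3 - <<'E'
from h import *
from bench import snapshot
d=snapshot('wrist');M=d['mount'];q=pts(d,M[:3,:3],M[:3,3])
m=(d['image'].max(2)<90)&(abs(q[...,2])<60)&(q[...,0]<10)&(abs(q[...,1])<100)
m[:255]=0
a=q[m]
for lo in range(-120,10,10):
    b=a[(a[:,0]>=lo)&(a[:,0]<lo+10)]
    if len(b)>5: print(lo,len(b),'y',b[:,1].min().round(),b[:,1].max().round(),'z',b[:,2].min().round(),b[:,2].max().round())
E
```

```text
-100 2383 y -57.0 59.0 z -21.0 -12.0
-90 12578 y -63.0 64.0 z -19.0 -1.0
-80 10474 y -62.0 63.0 z -18.0 11.0
-70 5796 y -60.0 60.0 z -18.0 13.0
-60 8079 y -58.0 57.0 z -15.0 13.0
-50 1686 y -53.0 54.0 z -14.0 11.0
-40 970 y -36.0 36.0 z -12.0 11.0
-30 819 y -37.0 37.0 z -12.0 11.0
-20 649 y -37.0 65.0 z -12.0 60.0
-10 1402 y -93.0 94.0 z -11.0 60.0
0 3056 y -34.0 35.0 z 43.0 55.0
```

>>> {"name": "drive_tool", "arguments": {
  "moves": [0.34, -0.02, 0.4, 0, 0, 0, 0.34, -0.02, 0.4, 0, 0, 0, 0.34, -0.02, 0.4, 0, 0, 0, 0.34, -0.02, 0.4, 0, 0, 0, 0.34, -0.02, 0.4, 0, 0, 0, 0, 0, 0, 0, 0, 0, 0.38, 0, -0.32, 0, 0, 0, 0.38, 0, -0.32, 0, 0, 0, 0.38, 0, -0.32, 0, 0, 0, 0.38, 0, -0.32, 0, 0, 0, 0.38, 0, -0.32, 0, 0, 0, 0.38, 0, -0.32, 0, 0, 0, 0.38, 0, -0.32, 0, 0, 0, 0.38, 0, -0.32, 0, 0, 0, 0.38, 0, -0.32, 0, 0, 0, 0, 0, 0, 0, 0, 0]
}}

```text
time: 5.33
tool_pos: [453.3, -206.7, 15.0]
tcp_rot: [-180.0, 40.0, 62.8]
ft_force: [0.2, 0.5, -0.5]
finger_gap: 46.1
```

```bash
cat >look.py <<'E'
from h import *
from bench import snapshot
import sys
R,p,s=now();print(round(s['time'],2),'tcp',p.round(1),'g',w2g(p[:2]).round(1),'gap',s['finger_gap'].round(1),'F',s['ft_force'].round(1))
ax=R[:,0];print('heading',np.degrees(np.arctan2(ax[1],ax[0])).round(2),'tilt',np.degrees(np.arccos(-ax[2])).round(2))
d=snapshot('wrist');M=d['mount'];q=pts(d,R@M[:3,:3],R@M[:3,3]+p)
hd=ax[:2]/np.hypot(*ax[:2]);e=p[:2]+hd*25
sat=cv2.cvtColor(d['image'],cv2.COLOR_RGB2HSV)[...,1]
m=(q[...,2]>30)&(q[...,2]<75)&(np.hypot(q[...,0]-e[0],q[...,1]-e[1])<48)&(sat>140)&(np.abs(cv2.cvtColor(d['image'],cv2.COLOR_RGB2HSV)[...,0].astype(int)-13)<8)
if m.sum()>50:
    c,r_=circ(q[m]);print('vase',m.sum(),c.round(1),r_.round(1),'g',w2g(c).round(1),'ahead',((c-p[:2])@hd).round(1),'left',np.cross(hd,c-p[:2]).round(1))
if len(sys.argv)>1:
    cv2.imwrite(f'pics/w{sys.argv[1]}.png',d['image'][:,:,::-1])
def hz(head,tilt,dw): # world shift ->tool cm with nominal pose
    return (Rt(head,tilt,-1).T@np.array(dw)/10).round(3)
E
python3 -W ignore look.py 2
```

```text
Traceback (most recent call last):
  File "look.py", line 4, in <module>
    R,p,s=now();print(round(s['time'],2),'tcp',p.round(1),'g',w2g(p[:2]).round(1),'gap',s['finger_gap'].round(1),'F',s['ft_force'].round(1))
                                                                                        ^^^^^^^^^^^^^^^^^^^^^
AttributeError: 'float' object has no attribute 'round'
```

```bash
sed -i "s/s\['finger_gap'\].round(1)/round(s['finger_gap'],1)/" look.py; python3 -W ignore look.py 2
```

```text
5.33 tcp [ 453.3 -206.7   15. ] g [-364.1 -100.7] gap 46.1 F [ 0.2  0.5 -0.5]
heading 62.78 tilt 50.02
vase 7161 [ 473.6 -167.2] 29.6 g [-323.4  -82.8] ahead 44.4 left 0.0
```

View pics/w2.png

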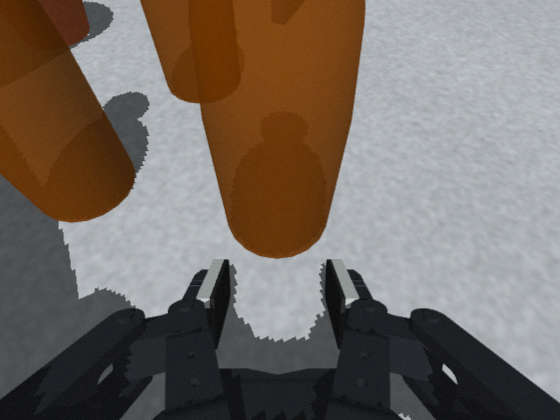

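The vase is centred and 44 mm ahead, and its base shows at (277,255). Next is a slow approach to contact.

>>> {"name": "drive_tool", "arguments": {
  "moves": [0.23, 0, -0.193, 0, 0, 0, 0.23, 0, -0.193, 0, 0, 0, 0.23, 0, -0.193, 0, 0, 0, 0.23, 0, -0.193, 0, 0, 0, 0.23, 0, -0.193, 0, 0, 0, 0.15, 0, -0.128, 0, 0, 0, 0.15, 0, -0.128, 0, 0, 0, 0.15, 0, -0.128, 0, 0, 0, 0.15, 0, -0.128, 0, 0, 0, 0.15, 0, -0.128, 0, 0, 0, 0.15, 0, -0.128, 0, 0, 0, 0.15, 0, -0.128, 0, 0, 0]
}}

```text
time: 6.38
tool_pos: [466.4, -182.3, 15.1]
tcp_rot: [180.0, 40.0, 62.7]
ft_force: [-1.3, -2.0, 0.2]
finger_gap: 45.9
```

```bash
python3 -W ignore look.py 3
```

```text
6.38 tcp [ 466.4 -182.3   15.1] g [-338.5  -90.1] gap 45.9 F [-1.3 -2.   0.2]
heading 62.69 tilt 49.97
vase 6359 [ 476.2 -163.4] 29.6 g [-319.   -81.6] ahead 21.3 left -0.1
```

View pics/w3.png

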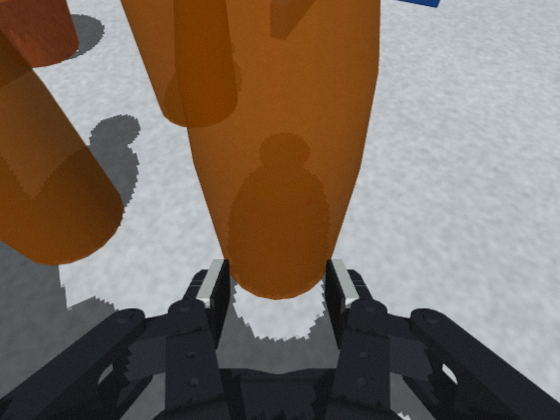

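Contact made: the vase sits in the cradle, 21.3 mm ahead of the TCP, and the force is 2.4 N. I'll start the main slide.

>>> {"name": "drive_tool", "arguments": {
  "moves": [0.2, 0.1, -0.168, 0, 0, 0, 0.2, 0.1, -0.168, 0, 0, 0, 0.286, 0.143, -0.24, 0, 0, 0, 0.286, 0.143, -0.24, 0, 0, 0, 0.286, 0.143, -0.24, 0, 0, 0, 0.286, 0.143, -0.24, 0, 0, 0, 0.286, 0.143, -0.24, 0, 0, 0, 0.286, 0.143, -0.24, 0, 0, 0, 0.286, 0.143, -0.24, 0, 0, 0, 0.286, 0.143, -0.24, 0, 0, 0, 0.286, 0.143, -0.24, 0, 0, 0, 0.286, 0.143, -0.24, 0, 0, 0]
}}

```text
time: 7.43
tool_pos: [500.6, -151.5, 15.1]
tcp_rot: [-180.0, 40.0, 62.7]
ft_force: [-0.7, -1.8, -0.1]
finger_gap: 46.1
```

```bash
python3 -W ignore look.py 4
```

```text
7.43 tcp [ 500.6 -151.5   15.1] g [-292.6  -87.7] gap 46.1 F [-0.7 -1.8 -0.1]
heading 62.72 tilt 50.0
vase 6354 [ 510.3 -132.6] 29.6 g [-273.1  -79.1] ahead 21.2 left 0.0
```

>>> {"name": "drive_tool", "arguments": {
  "moves": [0.286, 0.143, -0.24, 0, 0, 0, 0.286, 0.143, -0.24, 0, 0, 0, 0.286, 0.143, -0.24, 0, 0, 0, 0.286, 0.143, -0.24, 0, 0, 0, 0.286, 0.143, -0.24, 0, 0, 0, 0.286, 0.143, -0.24, 0, 0, 0, 0.286, 0.143, -0.24, 0, 0, 0, 0.286, 0.143, -0.24, 0, 0, 0, 0.286, 0.143, -0.24, 0, 0, 0, 0.286, 0.143, -0.24, 0, 0, 0, 0.286, 0.143, -0.24, 0, 0, 0, 0.286, 0.143, -0.24, 0, 0, 0, 0.286, 0.143, -0.24, 0, 0, 0, 0.286, 0.143, -0.24, 0, 0, 0, 0.286, 0.143, -0.24, 0, 0, 0, 0.286, 0.143, -0.24, 0, 0, 0, 0.286, 0.143, -0.24, 0, 0, 0, 0.286, 0.143, -0.24, 0, 0, 0, 0.286, 0.143, -0.24, 0, 0, 0, 0.286, 0.143, -0.24, 0, 0, 0]
}}

```text
time: 9.15
tool_pos: [560.2, -98.3, 15.1]
tcp_rot: [-180.0, 40.0, 62.7]
ft_force: [-1.7, -2.2, -0.2]
finger_gap: 45.9
```

```bash
python3 -W ignore look.py 5; python3 - <<'E'
from h import *
# rotation of heading +1deg per row at tilt50: rotvec & shift keeping vase centre 21.3 ahead, plus world shift
R0=Rt(62.7,50,-1);R1=Rt(63.7,50,-1)
print(Ro.from_matrix(R0.T@R1).as_rotvec(degrees=True))
E
```

```text
9.15 tcp [560.2 -98.3  15.1] g [-212.7  -84. ] gap 45.9 F [-1.7 -2.2 -0.2]
heading 62.72 tilt 50.0
vase 6349 [569.9 -79.4] 29.6 g [-193.3  -75.4] ahead 21.2 left 0.0
[-0.64278761  0.         -0.76604444]
```

View pics/w5.png

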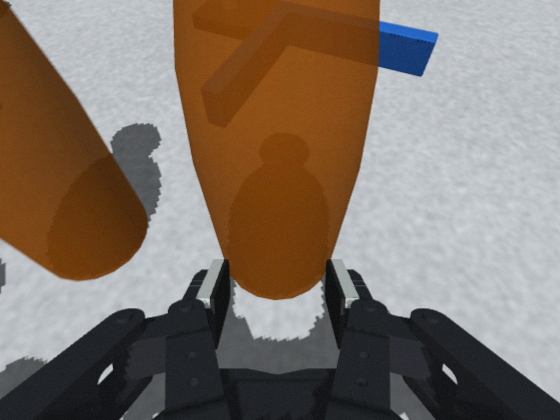

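>>> {"name": "drive_tool", "arguments": {
  "moves": [0.286, 0.143, -0.24, 0, 0, 0, 0.286, 0.143, -0.24, 0, 0, 0, 0.286, 0.143, -0.24, 0, 0, 0, 0.286, 0.143, -0.24, 0, 0, 0, 0.286, 0.143, -0.24, 0, 0, 0, 0.286, 0.143, -0.24, 0, 0, 0, 0.286, 0.143, -0.24, 0, 0, 0, 0.286, 0.143, -0.24, 0, 0, 0, 0.286, 0.143, -0.24, 0, 0, 0, 0.286, 0.143, -0.24, 0, 0, 0, 0.286, 0.143, -0.24, 0, 0, 0, 0.286, 0.143, -0.24, 0, 0, 0, 0.286, 0.143, -0.24, 0, 0, 0, 0.286, 0.143, -0.24, 0, 0, 0, 0.286, 0.143, -0.24, 0, 0, 0]
}}

```text
time: 10.45
tool_pos: [604.9, -58.4, 15.2]
tcp_rot: [-180.0, 40.0, 62.7]
ft_force: [-1.8, -2.1, -0.3]
finger_gap: 46.3
```

```bash
python3 -W ignore look.py 6; python3 - <<'E'
from h import *
R,p,s=now();print(s['joint_pos'].round(1))
v0=np.array([-133.,-72.7]);v1=np.array([-62.,-62.])
N=16;rot=1.2
for i in range(N):
    a0=62.7+rot*i;a1=a0+rot
    f=lambda a,v:np.r_[g2w(v)-21.2*np.array([np.cos(np.radians(a)),np.sin(np.radians(a))]),15]
    P0=f(a0,v0+(v1-v0)*i/N);P1=f(a1,v0+(v1-v0)*(i+1)/N)
    print(rel(Rt(a0,50,-1),P0,Rt(a1,50,-1),P1))
E
```

```text
10.45 tcp [604.9 -58.4  15.2] g [-152.8  -81.2] gap 46.3 F [-1.8 -2.1 -0.3]
heading 62.71 tilt 50.0
vase 6359 [614.6 -39.5] 29.6 g [-133.4  -72.6] ahead 21.2 left 0.0
[-37.9  27.8 101.   52.   73.  -36.8]
(array([ 0.332,  0.161, -0.279]), array([-0.77,  0.  , -0.92]))
(array([ 0.33 ,  0.17 , -0.277]), array([-0.77, -0.  , -0.92]))
(array([ 0.328,  0.179, -0.275]), array([-0.77,  0.  , -0.92]))
(array([ 0.326,  0.188, -0.274]), array([-0.77,  0.  , -0.92]))
(array([ 0.324,  0.197, -0.272]), array([-0.77, -0.  , -0.92]))
(array([ 0.321,  0.206, -0.27 ]), array([-0.77,  0.  , -0.92]))
(array([ 0.319,  0.214, -0.267]), array([-0.77, -0.  , -0.92]))
(array([ 0.316,  0.223, -0.265]), array([-0.77,  0.  , -0.92]))
(array([ 0.313,  0.232, -0.262]), array([-0.77,  0.  , -0.92]))
(array([ 0.31,  0.24, -0.26]), array([-0.77,  0.  , -0.92]))
(array([ 0.307,  0.248, -0.257]), array([-0.77,  0.  , -0.92]))
(array([ 0.303,  0.257, -0.254]), array([-0.77, -0.  , -0.92]))
(array([ 0.3  ,  0.265, -0.251]), array([-0.77,  0.  , -0.92]))
(array([ 0.296,  0.273, -0.248]), array([-0.77,  0.  , -0.92]))
(array([ 0.292,  0.281, -0.245]), array([-0.77, -0.  , -0.92]))
(array([ 0.289,  0.289, -0.242]), array([-0.77,  0.  , -0.92]))
```

>>> {"name": "drive_tool", "arguments": {
  "moves": [0.33, 0.16, -0.28, -0.77, 0, -0.92, 0.33, 0.17, -0.277, -0.77, 0, -0.92, 0.33, 0.18, -0.275, -0.77, 0, -0.92, 0.326, 0.19, -0.274, -0.77, 0, -0.92, 0.324, 0.2, -0.272, -0.77, 0, -0.92, 0.32, 0.206, -0.27, -0.77, 0, -0.92, 0.32, 0.214, -0.267, -0.77, 0, -0.92, 0.316, 0.223, -0.265, -0.77, 0, -0.92, 0.313, 0.23, -0.262, -0.77, 0, -0.92, 0.31, 0.24, -0.26, -0.77, 0, -0.92, 0.307, 0.25, -0.257, -0.77, 0, -0.92, 0.303, 0.257, -0.254, -0.77, 0, -0.92, 0.3, 0.265, -0.25, -0.77, 0, -0.92, 0.296, 0.27, -0.248, -0.77, 0, -0.92, 0.29, 0.28, -0.245, -0.77, 0, -0.92, 0.29, 0.29, -0.242, -0.77, 0, -0.92]
}}

```text
time: 11.83
tool_pos: [660.1, -7.4, 15.1]
tcp_rot: [-180.0, 40.0, 82.1]
ft_force: [-2.0, -1.5, 0.1]
finger_gap: 46.1
```

```bash
python3 -W ignore look.py 7; python3 - <<'E'
from bench import snapshot
import cv2
d=snapshot('side');cv2.imwrite('pics/s7.png',d['image'][:,:,::-1])
E
```

```text
11.83 tcp [660.1  -7.4  15.1] g [-77.9 -76.4] gap 46.1 F [-2.  -1.5  0.1]
heading 82.05 tilt 50.0
vase 6354 [662.8  13.6] 29.6 g [-62.6 -61.8] ahead 21.2 left 0.2
```

View pics/w7.png

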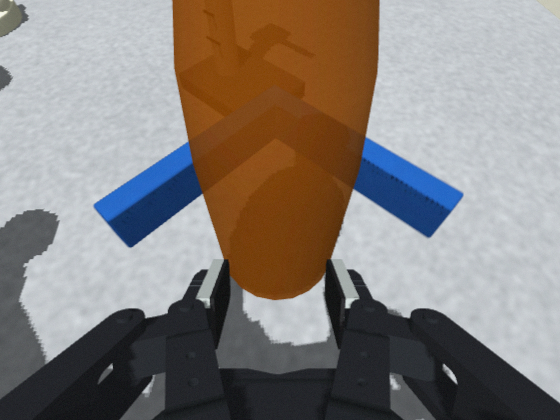

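View pics/s7.png

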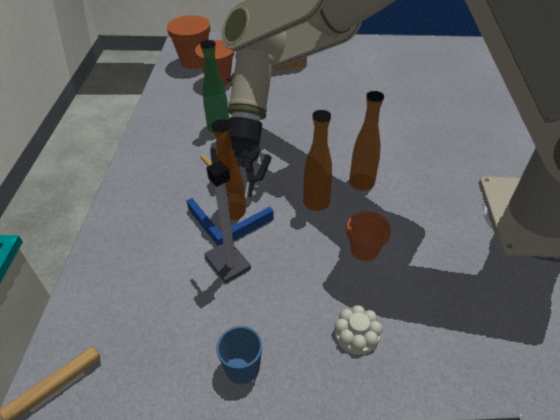

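The vase is upright in the bay: wrist view shows fences at (150,195) and (410,190) on either side. I'll refine the fence faces from the wrist depth before the last few cm.

```bash
python3 -W ignore - <<'E'
from h import *
from bench import snapshot
R,p,s=now()
d=snapshot('wrist');M=d['mount'];q=pts(d,R@M[:3,:3],R@M[:3,3]+p)
hsv=cv2.cvtColor(d['image'],cv2.COLOR_RGB2HSV)
b=(abs(hsv[...,0].astype(int)-110)<12)&(hsv[...,1]>130)
Q=q[b];g=np.array([w2g(x[:2]) for x in Q])
f=(Q[:,2]>6)&(Q[:,2]<25)
A=f&(abs(g[:,0])<12)&(g[:,1]<-40);B=f&(abs(g[:,1])<12)&(g[:,0]<-40)
for nm,m,k in(('x-face',A,0),('y-face',B,1)):
    if m.sum()<10: print(nm,m.sum());continue
    c=np.polyfit(g[m,1-k],g[m,k],1);print(nm,m.sum(),'offset at corner',np.median(g[m,k]),c,'at -30:',np.polyval(c,-30))
E
```

```text
x-face 2114 offset at corner 0.5044666959491209 [-1.33469226e-04  4.84003034e-01] at -30: 0.4880071105267619
y-face 2169 offset at corner -1.4496866172975074 [-0.00655831 -2.01781864] at -30: -1.8210694691606015
```

>>> {"name": "drive_tool", "arguments": {
  "moves": [0.23, 0.003, -0.193, 0, 0, 0, 0.23, 0.003, -0.193, 0, 0, 0, 0.23, 0.003, -0.193, 0, 0, 0, 0.23, 0.003, -0.193, 0, 0, 0, 0.23, 0.003, -0.193, 0, 0, 0, 0.23, 0.003, -0.193, 0, 0, 0, 0.23, 0.003, -0.193, 0, 0, 0, 0.23, 0.003, -0.193, 0, 0, 0, 0.23, 0.003, -0.193, 0, 0, 0, 0.23, 0.003, -0.193, 0, 0, 0, 0.23, 0.003, -0.193, 0, 0, 0, 0.153, 0.002, -0.129, 0, 0, 0, 0.077, 0, -0.064, 0, 0, 0, 0.077, 0, -0.064, 0, 0, 0]
}}

```text
time: 13.15
tool_pos: [665.3, 29.1, 15.1]
tcp_rot: [-180.0, 40.0, 81.9]
ft_force: [-0.6, -0.9, -0.7]
finger_gap: 46.1
```

```bash
python3 -W ignore look.py 8
```

```text
13.15 tcp [665.3  29.1  15.1] g [-50.9 -51.4] gap 46.1 F [-0.6 -0.9 -0.7]
heading 81.94 tilt 50.0
vase 6371 [668.4  50.1] 29.6 g [-35.2 -37. ] ahead 21.2 left -0.1
```

View pics/w8.png

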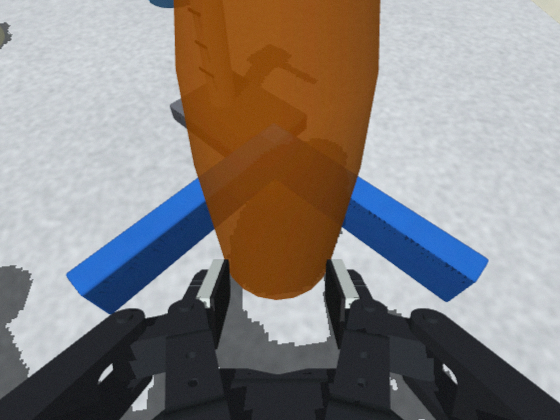

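>>> {"name": "drive_tool", "arguments": {
  "moves": [0.077, 0, -0.064, 0, 0, 0, 0.077, 0, -0.064, 0, 0, 0, 0.077, 0, -0.064, 0, 0, 0, 0.077, 0, -0.064, 0, 0, 0, 0.077, 0, -0.064, 0, 0, 0, 0.077, 0, -0.064, 0, 0, 0]
}}

```text
time: 13.7
tool_pos: [666.2, 34.9, 15.1]
tcp_rot: [-180.0, 40.0, 81.9]
ft_force: [0.1, -2.5, -1.4]
finger_gap: 46.2
```

>>> {"name": "drive_tool", "arguments": {
  "moves": [0.038, 0, -0.032, 0, 0, 0, 0.038, 0, -0.032, 0, 0, 0]
}}

```text
time: 13.87
tool_pos: [666.3, 35.9, 15.1]
tcp_rot: [-180.0, 40.0, 81.9]
ft_force: [-0.3, -2.0, -1.6]
finger_gap: 46.2
```

```bash
python3 -W ignore look.py 9
```

```text
13.87 tcp [666.3  35.9  15.1] g [-45.8 -46.7] gap 46.2 F [-0.3 -2.  -1.6]
heading 81.93 tilt 50.0
vase 6363 [669.4  57. ] 29.6 g [-30.1 -32.3] ahead 21.3 left -0.1
```

>>> {"name": "drive_tool", "arguments": {
  "moves": [0.03, 0, -0.025, 0, 0, 0]
}}

```text
time: 14.0
tool_pos: [666.4, 36.2, 15.1]
tcp_rot: [-180.0, 40.0, 81.9]
ft_force: [-0.1, -2.5, -1.2]
finger_gap: 46.0
```

>>> {"name": "drive_tool", "arguments": {
  "moves": [0.03, 0, -0.025, 0, 0, 0]
}}

```text
time: 14.08
tool_pos: [666.4, 36.6, 15.1]
tcp_rot: [-180.0, 40.0, 81.9]
ft_force: [-1.3, -2.1, 0.1]
finger_gap: 45.9
```

>>> {"name": "drive_tool", "arguments": {
  "moves": [0.03, 0, -0.025, 0, 0, 0]
}}

```text
time: 14.17
tool_pos: [666.5, 37.0, 15.1]
tcp_rot: [-180.0, 40.0, 81.9]
ft_force: [0.8, -2.4, -0.3]
finger_gap: 45.7
```

>>> {"name": "drive_tool", "arguments": {
  "moves": [0.03, 0, -0.025, 0, 0, 0]
}}

```text
time: 14.25
tool_pos: [666.6, 37.1, 15.1]
tcp_rot: [-180.0, 40.0, 81.9]
ft_force: [-1.4, -4.2, 0.4]
finger_gap: 45.7
```

>>> {"name": "drive_tool", "arguments": {
  "moves": [0.03, 0, -0.025, 0, 0, 0]
}}

```text
time: 14.33
tool_pos: [666.6, 37.4, 15.0]
tcp_rot: [-180.0, 40.0, 81.9]
ft_force: [-2.0, -6.1, 1.0]
finger_gap: 46.1
```

>>> {"name": "drive_tool", "arguments": {
  "moves": [0.03, 0, -0.025, 0, 0, 0]
}}

```text
time: 14.42
tool_pos: [666.6, 37.5, 15.1]
tcp_rot: [-180.0, 40.0, 81.9]
ft_force: [-2.2, -8.4, 0.6]
finger_gap: 46.1
```

>>> {"name": "drive_tool", "arguments": {
  "moves": [0.03, 0, -0.025, 0, 0, 0]
}}

```text
time: 14.5
tool_pos: [666.7, 37.6, 15.0]
tcp_rot: [-180.0, 40.1, 81.9]
ft_force: [-3.3, -9.6, 1.6]
finger_gap: 46.1
```

```bash
python3 -W ignore look.py 10; python3 -W ignore - <<'E'
from h import *
from bench import snapshot
R,p,s=now()
d=snapshot('wrist');M=d['mount'];q=pts(d,R@M[:3,:3],R@M[:3,3]+p)
hsv=cv2.cvtColor(d['image'],cv2.COLOR_RGB2HSV)
b=(abs(hsv[...,0].astype(int)-110)<12)&(hsv[...,1]>130)
Q=q[b];g=np.array([w2g(x[:2]) for x in Q]);f=(Q[:,2]>6)&(Q[:,2]<25)
for k in(0,1):
    m=f&(abs(g[:,k])<12)&(g[:,1-k]<-40);c=np.polyfit(g[m,1-k],g[m,k],1);print(k,m.sum(),c,np.polyval(c,-30),np.median(g[m,k]))
E
```

```text
14.5 tcp [666.7  37.6  15. ] g [-44.4 -45.6] gap 46.1 F [-3.3 -9.6  1.6]
heading 81.9 tilt 49.94
vase 6326 [669.5  58.1] 29.6 g [-29.3 -31.5] ahead 20.7 left 0.1
0 3015 [0.00125008 0.58161727] 0.5441149923499417 0.47574753052568325
1 2918 [-0.00215986 -1.69119904] -1.6264033089460033 -1.5048648003807275
```

View pics/w10.png

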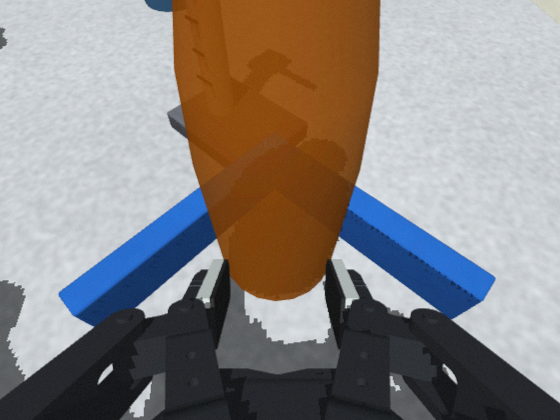

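Both fence gaps measure about zero: seat by wrist view is (-29.5,-31.6) and the vase is at (-29.3,-31.5). I'll nudge gently to each side to confirm both contacts.

>>> {"name": "drive_tool", "arguments": {
  "moves": [0, -0.06, 0, 0, 0, 0, 0, 0, 0, 0, 0, 0]
}}

```text
time: 14.77
tool_pos: [666.5, 37.5, 15.1]
tcp_rot: [180.0, 40.1, 81.8]
ft_force: [0.2, -6.7, -0.7]
finger_gap: 45.7
```

>>> {"name": "drive_tool", "arguments": {
  "moves": [0, 0.06, 0, 0, 0, 0, 0, 0.06, 0, 0, 0, 0, 0, 0, 0, 0, 0, 0]
}}

```text
time: 15.02
tool_pos: [666.8, 37.6, 15.0]
tcp_rot: [-179.9, 40.0, 82.0]
ft_force: [-4.3, -8.2, 2.3]
finger_gap: 46.4
```

>>> {"name": "drive_tool", "arguments": {
  "moves": [0, -0.06, 0, 0, 0, 0, 0, 0, 0, 0, 0, 0]
}}

```text
time: 15.18
tool_pos: [666.6, 37.6, 15.0]
tcp_rot: [-180.0, 40.1, 81.9]
ft_force: [-2.9, -7.2, -0.1]
finger_gap: 46.3
```

```bash
python3 -W ignore look.py 11
```

```text
15.18 tcp [666.6  37.6  15. ] g [-44.5 -45.6] gap 46.3 F [-2.9 -7.2 -0.1]
heading 81.89 tilt 49.95
vase 6332 [669.4  58.1] 29.6 g [-29.4 -31.4] ahead 20.7 left 0.2
```

The nudges barely moved it (0.1–0.2 mm for 0.6 mm commanded), so it's seated. I'll withdraw straight back.

>>> {"name": "drive_tool", "arguments": {
  "moves": [-0.038, 0, 0.032, 0, 0, 0, -0.038, 0, 0.032, 0, 0, 0, -0.077, 0, 0.064, 0, 0, 0, -0.077, 0, 0.064, 0, 0, 0, -0.153, 0, 0.129, 0, 0, 0, -0.23, 0, 0.193, 0, 0, 0, -0.38, 0, 0.32, 0, 0, 0, -0.38, 0, 0.32, 0, 0, 0, -0.38, 0, 0.32, 0, 0, 0, -0.38, 0, 0.32, 0, 0, 0, -0.38, 0, 0.32, 0, 0, 0, -0.38, 0, 0.32, 0, 0, 0, -0.38, 0, 0.32, 0, 0, 0, 0, 0, 0, 0, 0, 0]
}}

```text
time: 16.4
tool_pos: [660.8, -5.1, 15.0]
tcp_rot: [-180.0, 40.0, 81.9]
ft_force: [-0.3, 0.2, -0.2]
finger_gap: 46.0
```

```bash
python3 -W ignore - <<'E'
from h import *
from bench import snapshot
R,p,s=now();print(s['time'],p,s['ft_force'].round(1))
d=snapshot('wrist');M=d['mount'];q=pts(d,R@M[:3,:3],R@M[:3,3]+p)
cv2.imwrite('pics/w12.png',d['image'][:,:,::-1])
hsv=cv2.cvtColor(d['image'],cv2.COLOR_RGB2HSV);H=hsv[...,0].astype(int)
b=(abs(H-110)<12)&(hsv[...,1]>130)
Q=q[b];g=np.array([w2g(x[:2]) for x in Q]);f=(Q[:,2]>6)&(Q[:,2]<25);o=[]
for k in(0,1):
    m=f&(abs(g[:,k])<12)&(g[:,1-k]<-40);c=np.polyfit(g[m,1-k],g[m,k],1);o.append(np.polyval(c,-30));print(k,m.sum(),c,o[-1])
m=(q[...,2]>30)&(q[...,2]<75)&(np.hypot(q[...,0]-669,q[...,1]-58)<45)&(hsv[...,1]>140)&(abs(H-13)<8)
c,r=circ(q[m]);v=w2g(c);print('vase',c,r,v,'dist to faces',np.array(o)-v)
E
```

```text
16.4 [660.77036141  -5.06667437  15.03550092] [-0.3  0.2 -0.2]
0 2812 [0.00109177 0.61530618] 0.5825531912569181
1 2812 [-0.00312722 -1.7723806 ] -1.678564115949216
vase [669.42699687  57.99526059] 29.539172195626254 [-29.41824024 -31.50894318] dist to faces [30.00079343 29.83037907]
```

View pics/w12.png

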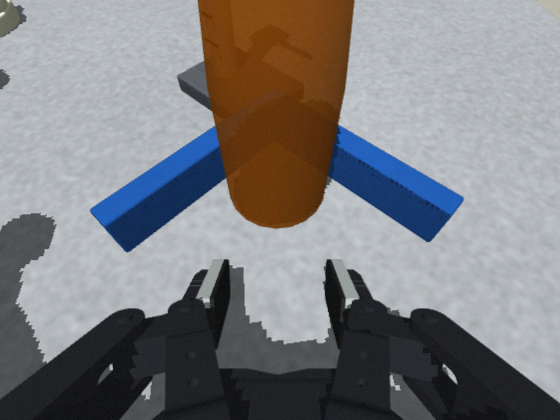

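The vase stands free with its axis 30.0 and 29.8 mm from the two faces. I'll back off further and rise.

>>> {"name": "drive_tool", "arguments": {
  "moves": [-0.77, 0, 0.64, 0, 0, 0, -0.77, 0, 0.64, 0, 0, 0, -0.77, 0, 0.64, 0, 0, 0, -0.77, 0, 0.64, 0, 0, 0, -0.77, 0, 0.64, 0, 0, 0, -0.77, 0, 0.64, 0, 0, 0, -1, 0, -0.5, 0, 0, 0, -1.5, 0, -0.5, 0, 0, 0, -1.5, 0, -0.5, 0, 0, 0, -1.5, 0, -0.5, 0, 0, 0, -1.5, 0, -0.5, 0, 0, 0, -1.5, 0, -0.5, 0, 0, 0, 0, 0, 0, 0, 0, 0]
}}

```text
time: 17.53
tool_pos: [647.6, -111.7, 97.5]
tcp_rot: [179.6, 40.2, 81.6]
ft_force: [1.3, -0.9, 1.8]
finger_gap: 45.9
```

```bash
python3 - <<'E'
from h import *
from bench import snapshot
R,p,s=now();print(s['time'],p,s['ft_force'].round(1))
for n in('top','side'):
    d=snapshot(n);cv2.imwrite(f'pics/{n}F.png',d['image'][:,:,::-1]);q=pts(d)
    for nm,x,y,rr in(('green',736,-281,34),('amber2',479,-23,34),('amber3',375,-91,34),('pot',382,110,46),('rosette',407,295,46),('cup',600,368,42),('VASE',668,57,40)):
        m=(q[...,2]>(35 if nm=='VASE' else 12))&(q[...,2]<75)&(np.hypot(q[...,0]-x,q[...,1]-y)<rr)
        m2=(q[...,2]>225)&(np.hypot(q[...,0]-x,q[...,1]-y)<rr)
        print(n,nm,m.sum(),circ(q[m])[0].round(1) if m.sum()>20 else '', q[m2].mean(0).round(1) if m2.sum()>5 else '')
E
```

```text
17.5333 [ 647.59920722 -111.67483214   97.54301234] [ 1.3 -0.9  1.8]
top green 76 [ 736. -280.] [ 734.4 -282.5  232.7]
top amber2 74 [479.1 -23.9] [479.1 -23.6 233.4]
top amber3 83 [374.8 -91.9] [374.8 -91.4 233.5]
top pot 900 [381.6 107.8] 
top rosette 1068 [405.9 291.8] 
top cup 734 [599.2 365. ] 
top VASE 135 [667.8  56.4] [667.   56.4 232.9]
side green 401 [ 737.5 -279.4] [ 737.  -277.5  231.1]
side amber2 565 [481.1 -21.2] [481.  -18.4 231.2]
side amber3 561 [376.8 -89.3] [377.2 -86.2 231.2]
side pot 1566 [384. 113.] 
side rosette 1624 [409.2 301.1] 
side cup 1536 [601.3 370.7] 
side VASE 245 [669.5  59.2] [668.8  61.7 231.6]
```

View pics/sideF.png

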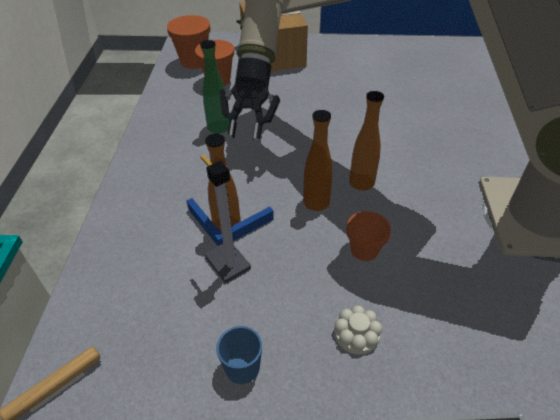

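View pics/topF.png

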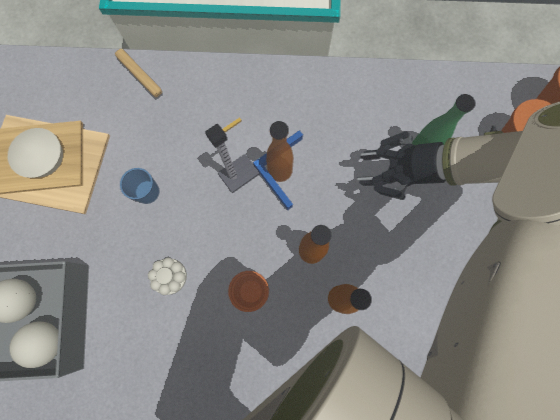

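```bash
python3 - <<'E'
from h import *
from bench import sensors,snapshot,r
o=pickle.load(open('side.pkl','rb'));n=snapshot('side');print(sensors.sense()['ft_force'].round(1))
for nm,d in(('old',o),('new',n)):
    q=pts(d);m=(q[...,2]>225)&(np.hypot(q[...,0]-736,q[...,1]+281)<34);print(nm,m.sum(),q[m].mean(0))
    print(np.argwhere(m).mean(0))
diff=np.abs(o['image'].astype(int)-n['image']).max(2)
print((diff[40:130,200:216]>25).sum(), (diff[215:395,330:385]>40).sum(),(diff[325:385,215:265]>40).sum())
E
```

```text
[-1.3  0.5 -0.9]
old 138 [ 736.84977041 -277.71347952  231.05431377]
[ 44.81884058 207.30434783]
new 136 [ 737.08930755 -277.91538998  231.07258929]
[ 44.76470588 207.21323529]
0 1794 0
```

The side camera shows the green vase unmoved. The image changes around the pot are only shadow, since its measured position is unchanged. Handing in.

```bash
python3 -c "
from bench import r
print(r.hand_in())"
```

```text
the job is handed in; nothing more can be done
None
```

I pushed the amber vase that started farthest to the robot's right into the gauge corner and handed the job in at about 17.6 s. I used a tilted hand with the fingers held 46 mm apart, touching the vase at an estimated 25–30 mm above the bench. It was never gripped or lifted, and the force readings after each move stayed at or below about 10 N.

- **Seating:** with the hand off, the wrist camera put the vase's axis 30.0 and 29.8 mm from the two fence faces, and the vase was upright. Small sideways nudges before I withdrew hardly moved it, so it rests against both fences.
- **Surroundings:** every bystander and look-alike measured where it started, within about 2 mm in an unobstructed view. In the top view the green vase read 4 mm off because the arm partly hid it; the side view showed it unmoved. I did not measure the gauge separately, but its faces read the same before and after the push.
- **Disagreements:** the top and side cameras differ from each other by 2–5 mm. The final seating figures therefore use the wrist camera, which sees the vase and fences together.
- **Hand:** it ended about 170 mm from the vase, touching nothing.

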